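# Load a label cassette and click the label printer shut

## Task

The small label printer on the desk is out of labels. Put the dark label cassette into it with its tongue towards the printer's front and press it squarely down until the sprung cradle under it clicks at the bottom; only then press the blue roller gate in front and the cover behind it fully down, in whichever order suits, until each clicks and stays shut by itself. Leave everything else on the desk standing where it is.

Things in the scene. Friction and masses are not known exactly. Their poses are not given: they have to be found in the camera images.
- label_printer: Desktop label printer, light grey, fixed, 220 (x) x 188 (y) x 70 mm high when shut. Origin: centre of its underside; own -x is the front (label slot, lamps), z up; turned at most 0.25 rad from facing the robot. Offsets called 'printer' are mm in this frame. Open bay in its middle: side housings at |y| > 66 (z to 56; to 45 for x < -24), rear one at x > 40 (z to 56), front sill at x < -62 (z to 41).
- cradle_seat (a point): Printer (-10, 0, 24), axes as the printer's: where the cassette's origin lies when fully home. Grey guides up to z = 54 mm, flared at the top, leave the block 3 mm clearance on each side; the bay's long sides have no guides at printer x = -34 to 14, out to |y| = 66, which is room for the fingers.
- tongue_rest (a point): Printer (-85, 0, 50), over the front sill: where point cassette_tongue lies when the cassette is fully home.
- cradle (a joint): Travel in m of the sprung aluminium plate in the bay: 0 = up (top at printer z = 34 mm), 0.010 = bottomed (z = 24). A spring (2.4 to 4.4 N) lifts it; roller catches resist with a peak of about 10 N in all near 3 mm, are passed at about 6 mm, then hold it down at 0.009 to 0.010 with the cassette on it. Not pressed home, the cassette stands 10 mm proud and keeps gate and cover from shutting.
- cassette: Label cassette, loose, 0.12 kg: dark block 80 (x) x 56 (y) x 34 (z) mm, orange ribs on the two 80 mm sides (grip across the 56 mm), orange bar and white disc on top. Origin: centre of the block's underside, z up. At its -x end a tongue with white label web. Starts flat on the desk, to the robot's left, its -x end towards the robot's side within 0.6 rad; ends with its axes along the printer's.
- cassette_tongue (a point): Tip of the cassette's tongue, upper face: (-75, 0, 26) mm in the cassette's frame. The tongue is 36 mm wide and 6 mm thick (z = 20 to 26) and starts at x = -40.
- gate (a joint): Angle of the blue roller gate in rad: 0 = shut, across the label exit and over the tongue; starts at 1.35 to 1.55, standing. Bar 22 mm wide (printer x), 8 mm thick, 146 mm long from its hinge, whose axis is the printer's x. A stiff hinge (0.06 N m) keeps it where it is left. It meets its catch at about 0.08; about 9 N down at gate_push take it past, then it stays below 0.01.
- gate_hinge (a point): On the gate's hinge axis, printer (-84, 70, 56). Shut, the gate points from here along printer -y; it opens upward (to +z, then +y).
- gate_push (a point): White pad on the gate's outer face (the upper one when shut), 112 mm from the hinge axis and 4 mm to the outer side of the plane through it; at printer (-84, -42, 60) when shut. With the gate standing, the outer face looks to printer +y.
- cover (a joint): Angle of the light grey cover in rad: 0 = shut; starts at 1.3 to 1.5, standing. Panel 184 mm wide, 8 mm thick, dark window, 158 mm long from its rear hinge, whose axis is the printer's y. A stiff hinge (0.17 N m) keeps it where it is left. It meets two catches at its front corners at about 0.07; about 10 N down at cover_push take it past, then it stays below 0.01.
- cover_hinge (a point): On the cover's hinge axis, printer (98, 0, 64). Shut, the cover points from here along printer -x; it opens upward (to +z, then +x).
- cover_push (a point): Dark pad in the middle of the cover's free edge on the outer face (the upper one when shut), 149 mm from the hinge axis and 6 mm to the outer side of the plane through it; at printer (-51, 0, 70) when shut. With the cover standing, the outer face looks to the rear (+x).
- stapler: Blue desk stapler, 35 x 128 x 62 mm, a loose bystander; origin: centre of its underside.
- ink_pad: Open red ink pad, 58 x 85 x 14 mm, a loose bystander; origin: centre of its underside.
- jar_black: Sample jar with black cap, 52 mm across, 70 mm high, a loose bystander; origin: centre of its underside.
- dropper: White dropper bottle with blue cap, 32 mm across, 70 mm high, a loose bystander; origin: centre of its underside.
- highlighter: Yellow highlighter, 18 x 88 x 18 mm, a loose bystander; origin: centre of its underside.
- keys: Bunch of keys, 84 x 118 x 8 mm, a loose bystander; origin: centre of its underside.
- parcel: White carton with brown tape, 80 x 120 x 45 mm, a loose bystander; origin: centre of its underside.

How it is judged:
By the outcome, as a careful person would: the job done as asked, in the order asked, and still so for the second after the job is handed in, with the robot touching nothing.
It also fails if it takes over 69 s, if anything falls off the work surface, if the arm or the gripper's body presses on something with over 40 N, if the wrist force passes 120 N, or if a joint passes its speed limit or range.

## Robot

A 6-joint arm with a two-finger parallel gripper is mounted at the origin on a cart in front of the work surface, level with it; the furniture and walls round the work are solid. World frame = base frame: x ahead of the robot, y to its left, z up, the work surface at z = 0. Lengths are in m, angles in rad, forces in N, time in s.
With the tool pointing down it reaches from about 0.4 to 0.925 m from the base axis. Payload 12.5 kg.
Tool frame: the origin (TCP) lies between the finger pads; the fingertips stand 19 mm ahead of it and the grasp point (between the pads) is the TCP; z points along the fingers, y is the line along which they close (so a half turn about z gives the same grasp; the last joint's range is limited). The gripper opens to 95 mm and grips with 3 to 60 N. Pads are 20 mm wide; open, the fingers measure 119 mm over their backs; the gripper's body (75 mm by 180 mm) begins 59 mm behind the grasp point.
Start: joints at [-1.218, 0.491, 1.559, -0, 1.092, -0.106], TCP at [0.277, -0.56, 0.234] pointing down, gripper open.
Joint ranges: [-3.1, 3.1], [-0.84, 2.19], [0.05, 2.79], [-1.13, 4.28], [0.06, 2.93], [-2.69, 2.69]. Speed limits (rad/s): [2.22, 2.22, 2.79, 3.14, 3.14, 3.14].

## Interface

Orientations are given as a unit quaternion [w, x, y, z].
In Python, from workcell import bot, cams, probe_bus gives the robot as it stands (bot), with the cameras (cams) and the readings (probe_bus).
- The arm moves only by the shell command python3 nudge.py 'ROWS'. ROWS is a JSON list that holds a single list of rows (three levels of brackets), with 1 to 12 rows, each of 5 numbers: dx, dy, dz in m, then a turn about the tool's z in rad, then the finger opening in m; each row shifts and turns the commanded pose from where the row before left it, along the tool's axes as they then stand; what a row does not reach is not made up. A row lasts 1/12 s, in which the tool goes at most 0.0417 m and 0.125 rad, less where a joint would pass 70% of its speed; a pose out of reach is approached as far as the arm can. The fingers move at their own pace and stop on an object; the grip force is fixed at half the most. Time passes only in rows, so rows that do not move let the fingers close. It prints the time, the measured TCP pose, the force, the opening and the grip force at its end. Input that does not fit is refused with a message, and nothing moves.
- probe_bus.sense(): the state, without advancing time (a new reading comes with each control period).
- cams.grab_frame(name): name is "scene" or "side" or "wrist"; returns the picture (420x560x3 uint8, red, green, blue); there is no depth.
- cams.camera_info(name): a dict with "fx", "fy", "cx", "cy" (pixels), "view" (4x4, takes a point from world to camera coordinates); the wrist camera has in their place "hand_eye" (4x4, takes a point from camera to tool coordinates, whose origin is the TCP and whose axes are the flange's). Camera axes: x right, y up, looking along -z (the intrinsics and any distortion apply to the point x, -y, -z); pixel columns grow to the right and rows downward; lengths in m; the calibration is good to about 2 mm. A picture is of the moment at which its call begins: read the wrist's pose just before it. camera_info takes no time and is no camera call.
- bot.close_job(): hands the job in; it is judged then, once.
The state is a dict: "time_s": time; "joint_pos": joint angles; "joint_velocities": joint speeds; "tau": joint torques, N m; "position": TCP position; "orientation": TCP orientation; "ft_force": force on the tool from outside, world axes, zero at the start; "moment": the same for the moment, N m; "gripper_width": finger opening in m; "grasp_force": force on a finger pad.
Only numpy, scipy, OpenCV 4.12 (cv2) and the standard library are available. Lean on these libraries where they do the work, as an engineer would, in place of code of your own. Each camera call takes 0.05 s, during which the arm holds its last target. There are 200 camera calls.

## Working session

There is one attempt and no reset: what is moved stays moved. The work goes in short steps, Python scripts to look and compute and a shell command to move; the robot and the scene stay as the last step left them, time stands still between calls to the robot, and variables do not carry over. Pictures are saved under pics/ and viewed, at most 10 in all, crops included, and the job is handed in when it is done.

```bash
ls; mkdir -p pics; python3 - <<'E'
from workcell import bot, cams, probe_bus
import cv2,json
s=probe_bus.sense();print(s['time_s'],s['position'],s['orientation'],s['gripper_width'],s['ft_force'])
for n in("scene","side","wrist"):
    f=cams.grab_frame(n);cv2.imwrite(f'pics/{n}0.png',f[:,:,::-1]);print(n,cams.camera_info(n))
E
```

```text
nudge.py
pics
workcell.py
0.0 [ 0.27673857 -0.56014113  0.23305045] [-5.61195053e-04  9.73803130e-01  2.27392052e-01 -5.65225037e-05] 0.09562093121953669 [-0.73749105 -0.22052146 -0.30350887]
scene {'fx': 450.7861752920296, 'fy': 450.7861752920296, 'cx': 283.7222795210814, 'cy': 210.14666408318806, 'view': array([[-5.82546705e-01, -8.12797089e-01, -4.78879159e-04,
         4.12460719e-01],
       [ 5.90437546e-01, -4.23582269e-01,  6.86994589e-01,
        -3.46183323e-01],
       [-5.58590047e-01,  3.99923686e-01,  7.26662374e-01,
        -8.86362532e-01],
       [ 0.00000000e+00,  0.00000000e+00,  0.00000000e+00,
         1.00000000e+00]])}
side {'fx': 512.5597859740349, 'fy': 512.5597859740349, 'cx': 281.30791953852975, 'cy': 210.02373525695756, 'view': array([[-9.40789242e-01, -3.38991817e-01,  3.87540564e-04,
         5.80807295e-01],
       [ 1.93919857e-01, -5.37238952e-01,  8.20834574e-01,
        -1.21771163e-01],
       [-2.78048002e-01,  7.72307489e-01,  5.71165871e-01,
        -1.53867394e+00],
       [ 0.00000000e+00,  0.00000000e+00,  0.00000000e+00,
         1.00000000e+00]])}
wrist {'fx': 364.0278432152691, 'fy': 364.0278432152691, 'cx': 277.4747081260889, 'cy': 216.31947661108134, 'hand_eye': array([[ 2.88393248e-04,  9.66709532e-01,  2.55876138e-01,
         7.21380945e-02],
       [ 9.99999780e-01, -4.31692547e-04,  5.03869241e-04,
        -6.69182798e-04],
       [ 5.97555020e-04,  2.55875936e-01, -9.66709444e-01,
        -1.51406315e-01],
       [ 0.00000000e+00,  0.00000000e+00,  0.00000000e+00,
         1.00000000e+00]])}
```

View pics/scene0.png

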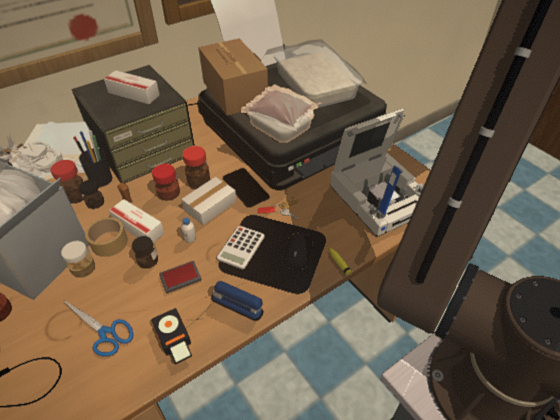

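View pics/side0.png

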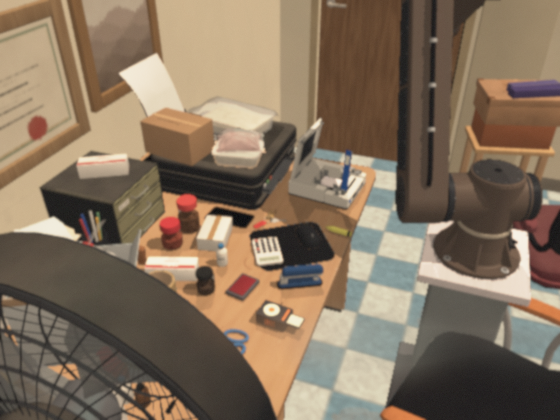

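The scene view shows the cassette at about (171,330) with its tongue at (180,352), and the printer at about (380,190) with its blue gate standing at (388,190). The side view shows the same layout, with the cassette at (272,315) and the printer at (328,182). Next I enlarge both.

```bash
cat > h.py <<'E'
import numpy as np,cv2
from workcell import bot, cams, probe_bus
from scipy.spatial.transform import Rotation as R
def ray(n,u,v,T=None):
    c=cams.camera_info(n)
    d=np.array([(u-c['cx'])/c['fx'],-(v-c['cy'])/c['fy'],-1.])
    if n=='wrist': M=T@c['hand_eye']
    else: M=np.linalg.inv(c['view'])
    return M[:3,3],M[:3,:3]@d
def onz(n,u,v,z,T=None):
    o,d=ray(n,u,v,T); return o+d*(z-o[2])/d[2]
def proj(n,p,T=None):
    c=cams.camera_info(n)
    V=np.linalg.inv(T@c['hand_eye']) if n=='wrist' else c['view']
    q=V[:3,:3]@p+V[:3,3]; return c['cx']-c['fx']*q[0]/q[2],c['cy']+c['fy']*q[1]/q[2]
def pose(s=None):
    s=s or probe_bus.sense();q=s['orientation'];T=np.eye(4)
    T[:3,:3]=R.from_quat([q[1],q[2],q[3],q[0]]).as_matrix();T[:3,3]=s['position'];return T
E
python3 - <<'E'
from h import *
im=cv2.imread('pics/scene0.png')
a=cv2.resize(im[300:370,135:210],None,fx=5,fy=5,interpolation=2)  #375x350
b=cv2.resize(im[100:245,320:425],None,fx=4,fy=4,interpolation=2) #420x580
o=np.zeros((580,795,3),'u1');o[:350,:375]=a;o[:,375:]=b
cv2.imwrite('pics/crop1.png',o)
print(onz('scene',169,324,.034),onz('scene',180,352,.026),onz('scene',380,190,.05))
print(onz('side',271,311,.034))
E
```

```text
[0.47509785 0.46196603 0.034     ] [0.40982311 0.47078976 0.026     ] [ 0.50014181 -0.16515966  0.05      ]
[0.47571258 0.46961203 0.034     ]
```

View pics/crop1.png

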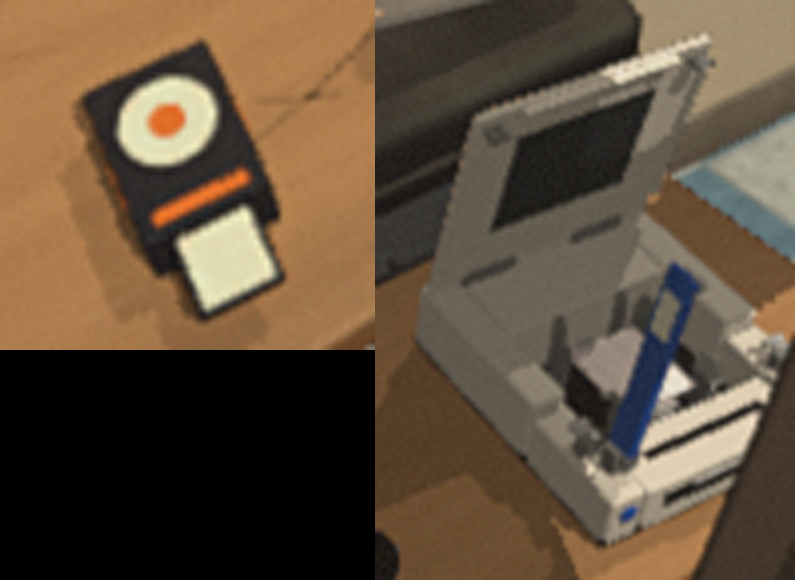

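```bash
python3 nudge.py '[[[0, 0, -0.04, 0, 0.095], [0, 0, -0.04, 0, 0.095], [0, 0, -0.04, 0, 0.095]]]'; python3 nudge.py '[[[0.0355, -0.0213, 0, 0, 0.095], [0.0355, -0.0213, 0, 0, 0.095], [0.0355, -0.0213, 0, 0, 0.095], [0.0355, -0.0213, 0, 0, 0.095], [0.0355, -0.0213, 0, 0, 0.095], [0.0355, -0.0213, 0, 0, 0.095], [0.0355, -0.0213, 0, 0, 0.095], [0.0355, -0.0213, 0, 0, 0.095], [0.0355, -0.0213, 0, 0, 0.095], [0.0355, -0.0213, 0, 0, 0.095], [0.0355, -0.0213, 0, 0, 0.095], [0.0355, -0.0213, 0, 0, 0.095]]]'; python3 nudge.py '[[[0, 0, 0, 0, 0.095], [0, 0, 0, 0, 0.095]]]'
python3 - <<'E'
from h import *
np.save('T1.npy',pose())
f=cams.grab_frame('wrist')[:,:,::-1];cv2.imwrite('pics/w1.png',f)
f=cams.grab_frame('scene')[:,:,::-1];cv2.imwrite('pics/s1.png',f)
E
```

```text
time_s: 0.4
position: [0.2767, -0.56, 0.3547]
orientation: [-0.001, 0.974, 0.227, -0.0]
ft_force: [0.0, 0.1, -0.4]
gripper_width: 0.0949
grasp_force: 0.0
time_s: 1.4
position: [0.5462, -0.1405, 0.3536]
orientation: [0.0, 0.974, 0.227, -0.0]
ft_force: [0.0, -0.6, -0.3]
gripper_width: 0.0949
grasp_force: 0.0
time_s: 1.57
position: [0.5462, -0.1407, 0.3532]
orientation: [-0.0, 0.973, 0.229, -0.0]
ft_force: [0.5, -0.2, 0.2]
gripper_width: 0.0945
grasp_force: 0.0
```

View pics/w1.png

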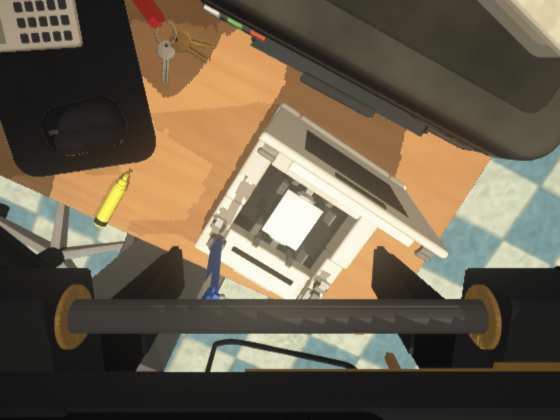

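The wrist view shows the printer's bay centre at about (295,220), the gate standing at (215,265), and the cover leaning over (350,180). I zoom in for its corners.

```bash
python3 - <<'E'
from h import *
im=cv2.imread('pics/w1.png')
cv2.imwrite('pics/w1c.png',cv2.resize(im[100:300,190:456],None,fx=3,fy=3,interpolation=cv2.INTER_CUBIC))
E
```

```text
(no output)
```

View pics/w1c.png

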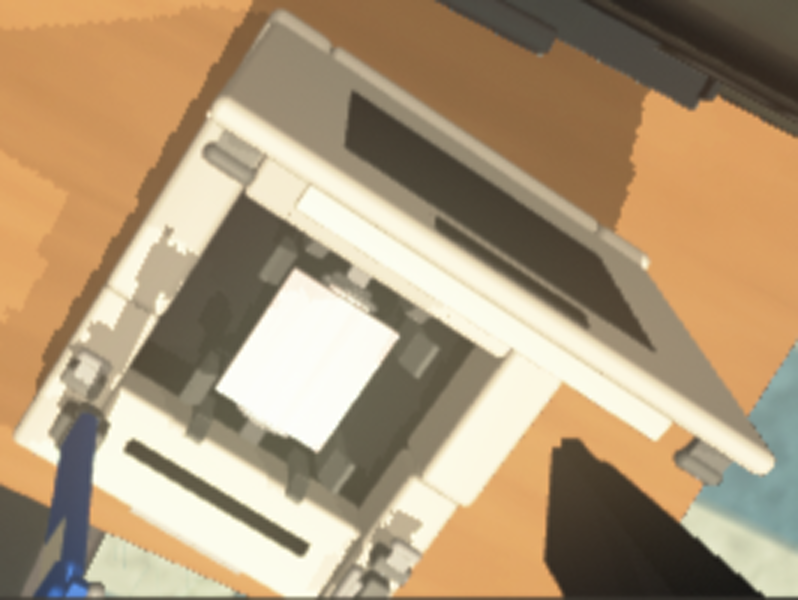

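The crop shows the four plate corners, and the side-housing steps at (105,290), (152,315), (425,472) and (468,505). I fit the printer pose from those.

```bash
python3 - <<'E'
from h import *
T=np.load('T1.npy');print(np.degrees(np.arctan2(T[1,0],T[0,0])),T[2])
def P(u,v,z):return onz('wrist',190+(u+.5)/3-.5,100+(v+.5)/3-.5,z,T)
obs=[((-24,94),P(105,290,.056)),((-24,66),P(152,315,.056)),((-24,-66),P(425,472,.056)),((-24,-94),P(468,505,.056))]
pl=np.array([P(*c,.034)for c in[(295,268),(400,335),(320,452),(217,385)]])
print('plate',pl.round(4),'ctr',pl.mean(0),'sides',np.linalg.norm(np.diff(pl,axis=0),axis=1))
e=pl[1]-pl[0]+pl[2]-pl[3];print('yaw from plate y-axis',np.degrees(np.arctan2(e[0],-e[1])),end=' ')
e=pl[0]-pl[3]+pl[1]-pl[2];print('x-axis',np.degrees(np.arctan2(e[1],e[0])))
A=np.array([o[0]for o in obs])/1e3;B=np.array([o[1][:2]for o in obs])
print(B.round(4))
A=np.vstack([A,[-.010,0]]);B=np.vstack([B,pl.mean(0)[:2]])
a=(A-A.mean(0))@[1,1j];b=(B-B.mean(0))@[1,1j]
k=np.vdot(a,b)/np.vdot(a,a).real;yaw=np.angle(k);print('scale',abs(k),'yaw',yaw)
r=np.array([[np.cos(yaw),-np.sin(yaw)],[np.sin(yaw),np.cos(yaw)]])
o=B.mean(0)-r@A.mean(0);print('origin',o,'res mm',((A@r.T+o-B)*1e3).round(1).tolist())
np.save('printer.npy',[*o,yaw])
# check in scene view: outer front-left bottom etc
w=lambda p:np.r_[r@np.array(p[:2])/1e3+o,p[2]/1e3]
for p in[(-110,94,0),(-110,94,45),(-84,70,56),(-24,94,56),(110,94,0)]:print(p,np.round(proj('scene',w(p)),1))
E
```

```text
26.495900928071396 [-5.72052659e-04 -4.34293930e-04 -9.99999742e-01  3.53195914e-01]
plate [[ 0.538  -0.1591  0.034 ]
 [ 0.5319 -0.2145  0.034 ]
 [ 0.467  -0.2079  0.034 ]
 [ 0.4747 -0.1519  0.034 ]] ctr [ 0.50289389 -0.18333203  0.034     ] sides [0.0557307  0.06519977 0.05660791]
yaw from plate y-axis -7.060816589378532 x-axis -6.115568110566831
[[ 0.4975 -0.0897]
 [ 0.4965 -0.1119]
 [ 0.486  -0.2487]
 [ 0.4808 -0.2731]]
scale 0.9987990889085855 yaw -0.08642079820228557
origin [ 0.51387052 -0.18315774] res mm [[0.6, 2.3], [-0.9, -3.5], [-1.7, 1.8], [1.0, -1.6], [1.0, 1.0]]
(-110, 94, 0) [376.8 237.1]
(-110, 94, 45) [379.5 225.4]
(-84, 70, 56) [381.1 212.2]
(-24, 94, 56) [358.9 201. ]
(110, 94, 0) [327.8 185.9]
```

```bash
python3 nudge.py '[[[-0.04, 0.002, 0, -0.125, 0.095], [-0.04, 0, 0, -0.125, 0.095], [0, 0, 0, -0.125, 0.095], [0, 0, 0, -0.125, 0.095], [0, 0, 0, -0.125, 0.095], [0, 0, 0, -0.125, 0.095], [0, 0, 0, -0.125, 0.095], [0, 0, 0, -0.125, 0.095], [0, 0, 0, -0.125, 0.095], [0, 0, 0, -0.125, 0.095], [0, 0, 0, -0.125, 0.095], [0, 0, 0, -0.125, 0.095]]]' |sed -n 2,3p; python3 nudge.py '[[[0, 0, 0, -0.125, 0.095], [0, 0, 0, -0.125, 0.095], [0, 0, 0, -0.125, 0.095], [0, 0, 0, -0.125, 0.095], [0, 0, 0, -0.125, 0.095], [0, 0, 0, -0.125, 0.095], [0, 0, 0, -0.125, 0.095], [0, 0, 0, -0.125, 0.095], [0, 0, 0, -0.08, 0.095], [0, 0, 0, 0, 0.095], [0, 0, 0, 0, 0.095]]]'
python3 - <<'E'
from h import *
np.save('T2.npy',pose())
f=cams.grab_frame('wrist')[:,:,::-1];cv2.imwrite('pics/w2.png',f)
from numpy import load
T=pose();ox,oy,yw=np.load('printer.npy')
u,v=map(int,proj('wrist',np.array([ox-.02,oy,.05]),T));print(u,v)
u0=max(0,min(u-133,560-266));v0=max(0,min(v-100,220));print(u0,v0)
cv2.imwrite('pics/w2c.png',cv2.resize(f[v0:v0+200,u0:u0+266],None,fx=3,fy=3,interpolation=cv2.INTER_CUBIC))
E
```

```text
position: [0.4778, -0.1846, 0.3537]
orientation: [0.0, 0.558, 0.83, -0.0]
time_s: 3.58
position: [0.4781, -0.1842, 0.3537]
orientation: [0.0, 0.056, 0.998, -0.0]
ft_force: [-0.4, -0.0, 0.7]
gripper_width: 0.0948
grasp_force: 0.0
278 191
145 91
```

View pics/w2c.png

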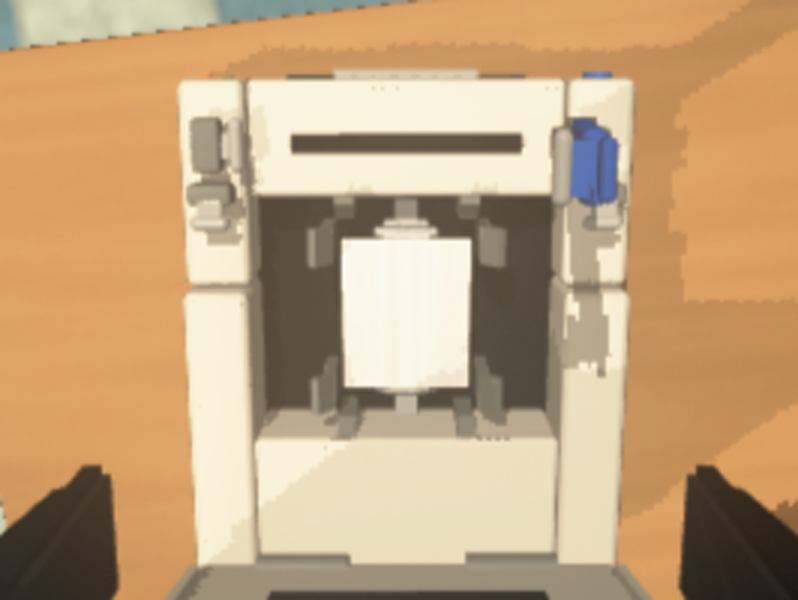

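The aligned view shows the plate at (342..470, 238..387), the sill edge at v=195, the steps at v≈287, the rear edge at v≈439, and the gate and cover standing. I refit the pose from these.

```bash
python3 - <<'E'
from h import *
T=np.load('T2.npy');print('toolx',np.arctan2(T[1,0],T[0,0]),T[:3,2])
def P(u,v,z):return onz('wrist',145+(u+.5)/3-.5,91+(v+.5)/3-.5,z,T)
F=[((-62,-66),(259,195),.041),((-62,66),(557,195),.041),((-24,-94),(187,289),.056),((-24,94),(629,292),.056),
((40,-66),(258,440),.056),((40,66),(555,438),.056)]
A=[f[0] for f in F];B=[P(*f[1],f[2])[:2] for f in F]
pl=np.array([P(*c,.034)for c in[(342,238),(470,238),(470,386),(342,388)]]);print('plate ctr',pl.mean(0))
A.append((-10,0));B.append(pl.mean(0)[:2])
A=np.array(A)/1e3;B=np.array(B)
a=(A-A.mean(0))@[1,1j];b=(B-B.mean(0))@[1,1j]
k=np.vdot(a,b)/np.vdot(a,a).real;yaw=np.angle(k);print('scale',abs(k),'yaw',yaw)
r=np.array([[np.cos(yaw),-np.sin(yaw)],[np.sin(yaw),np.cos(yaw)]])
o=B.mean(0)-r@A.mean(0);print('origin',o,'res mm (printer)',((A-(B-o)@r)*1e3).round(1).tolist())
np.save('printer.npy',[*o,yaw])
print('seat',r@[-.01,0]+o)
# cassette rough from scene: corners top z .034
def S(u,v,z):return onz('scene',135+(u+.5)/5-.5,300+(v+.5)/5-.5,z)
print('disc',S(167,121,.035),'tip',(S(282,275,.026)+S(207,317,.026))/2)
print([S(*c,.034).round(3) for c in[(205,42),(85,100),(278,215),(155,250)]])
E
```

```text
toolx 3.0285421038149827 [ 5.59567680e-05 -2.16944937e-04 -9.99999975e-01]
plate ctr [ 0.50230351 -0.18270681  0.034     ]
scale 0.9796379098401795 yaw -0.1155421855583784
origin [ 0.51224287 -0.1834289 ] res mm (printer) [[0.2, -3.4], [0.5, 3.1], [0.7, -2.1], [-0.1, 1.7], [-1.3, -1.7], [-0.0, 2.0], [-0.0, 0.4]]
seat [ 0.50230955 -0.18227605]
disc [0.47611996 0.46355478 0.035     ] tip [0.39274862 0.47153854 0.026     ]
[array([0.502, 0.434, 0.034]), array([0.506, 0.487, 0.034]), array([0.412, 0.445, 0.034]), array([0.427, 0.493, 0.034])]
```

```bash
python3 nudge.py '[[[0.007, 0.04, 0, 0, 0.095], [0.007, 0.04, 0, 0, 0.095], [0.007, 0.04, 0, 0, 0.095], [0.007, 0.04, 0, 0, 0.095], [0.007, 0.04, 0, 0, 0.095], [0.007, 0.04, 0, 0, 0.095], [0.007, 0.04, 0, 0, 0.095], [0.007, 0.04, 0, 0, 0.095], [0.007, 0.04, 0, 0, 0.095], [0.007, 0.04, 0, 0, 0.095], [0.007, 0.04, 0, 0, 0.095], [0.007, 0.04, 0, 0, 0.095]]]' |sed -n 2,3p; python3 nudge.py '[[[0.007, 0.04, 0, 0, 0.095], [0.007, 0.04, 0, 0, 0.095], [0.007, 0.04, 0, 0, 0.095], [0.007, 0.036, 0, 0, 0.095], [0, 0, 0.035, 0, 0.095], [0, 0, 0.035, 0, 0.095], [0, 0, 0.035, 0, 0.095], [0, 0, 0, 0, 0.095], [0, 0, 0, 0, 0.095]]]'
python3 - <<'E'
from h import *
T=pose();np.save('T3.npy',T)
f=cams.grab_frame('wrist')[:,:,::-1];cv2.imwrite('pics/w3.png',f)
u,v=map(int,proj('wrist',np.array([.45,.465,.03]),T))
u0=max(0,min(u-133,560-266));v0=max(0,min(v-100,220));print(u0,v0)
cv2.imwrite('pics/w3c.png',cv2.resize(f[v0:v0+200,u0:u0+266],None,fx=3,fy=3,interpolation=cv2.INTER_CUBIC))
E
```

```text
position: [0.4467, 0.3047, 0.3538]
orientation: [0.0, 0.056, 0.998, 0.0]
time_s: 5.38
position: [0.4362, 0.4607, 0.2481]
orientation: [-0.001, 0.055, 0.998, -0.001]
ft_force: [-0.1, 0.1, 1.4]
gripper_width: 0.0947
grasp_force: 0.0
149 105
```

View pics/w3c.png

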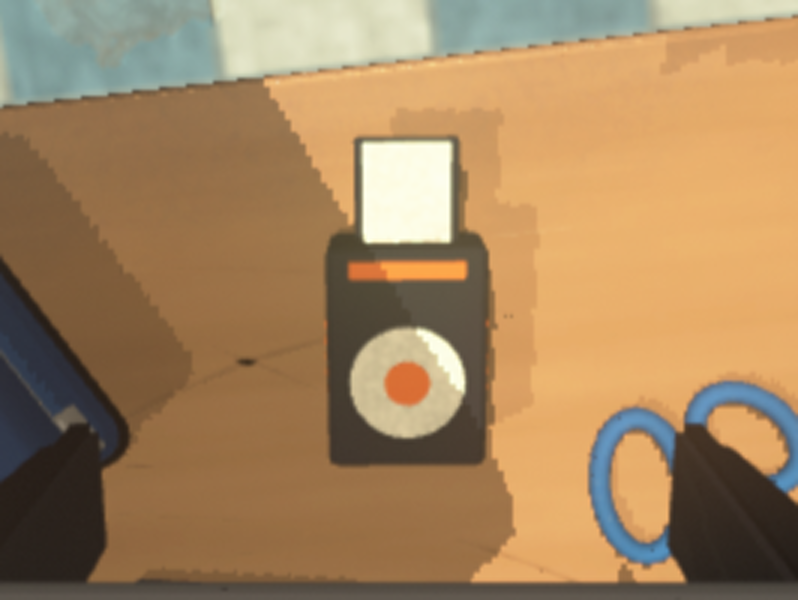

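```bash
python3 - <<'E'
from h import *
T=np.load('T3.npy');psi=np.arctan2(T[1,0],T[0,0]);print('psi',psi)
def P(u,v,z):return onz('wrist',149+(u+.5)/3-.5,105+(v+.5)/3-.5,z,T)
c=[P(328,238,.034),P(487,238,.034),P(486,463,.034),P(330,463,.034)]
print(np.round(c,4),[np.linalg.norm(c[i]-c[i-1]).round(4) for i in range(4)])
ctr=np.mean(c,0);tip=P(407,137,.026);disc=P(407,383,.036);bar=P(408,271,.035)
d=disc-tip;print('ctr',ctr,'tip',tip,'disc',disc,'yaw',np.arctan2(d[1],d[0]),'len ctr-tip',np.linalg.norm((ctr-tip)[:2]))
e=c[0]-c[3]+c[1]-c[2];print('side yaw',np.arctan2(-e[1],-e[0]))
d=ctr-T[:3,3];print('tool delta',T[:3,:3].T@d)
E
```

```text
psi 3.0311650933750176
[[0.4245 0.4426 0.034 ]
 [0.4304 0.4961 0.034 ]
 [0.5112 0.4887 0.034 ]
 [0.5052 0.4333 0.034 ]] [np.float64(0.0812), np.float64(0.0538), np.float64(0.0812), np.float64(0.0557)]
ctr [0.46784782 0.46517972 0.034     ] tip [0.39457494 0.47280012 0.026     ] disc [0.47784792 0.4638283  0.036     ] yaw -0.1073258815237626 len ctr-tip 0.073668076064147
side yaw -0.10305178113934013
tool delta [-0.03134437  0.00836011  0.21398578]
```

The cassette is straight in view, with the block at (328..487, 238..463) and the tongue pointing up to v=137. The sizes match: 81 x 55 mm.

```bash
python3 nudge.py '[[[-0.031, 0.0085, 0.02, 0, 0.085], [0, 0, 0.04, 0, 0.085], [0, 0, 0.04, 0, 0.085], [0, 0, 0.04, 0, 0.085], [0, 0, 0.04, 0, 0.085], [0, 0, 0.03, 0, 0.085], [0, 0, 0.014, 0, 0.085], [0, 0, 0, 0, 0.085], [0, 0, 0, 0, 0.085]]]'; python3 nudge.py '[[[0, 0, 0, 0, 0.045], [0, 0, 0, 0, 0.045], [0, 0, 0, 0, 0.045], [0, 0, 0, 0, 0.045], [0, 0, 0, 0, 0.045], [0, 0, 0, 0, 0.045], [0, 0, 0, 0, 0.045], [0, 0, 0, 0, 0.045]]]'
```

```text
time_s: 6.18
position: [0.469, 0.467, 0.0266]
orientation: [0.001, 0.054, 0.999, 0.001]
ft_force: [0.0, 0.6, 1.2]
gripper_width: 0.0848
grasp_force: 0.0
time_s: 6.85
position: [0.468, 0.4663, 0.0253]
orientation: [0.0, 0.054, 0.999, 0.0]
ft_force: [-1.2, -1.6, 6.5]
gripper_width: 0.0559
grasp_force: 30.0
```

```bash
python3 nudge.py '[[[0, 0, -0.02, 0, 0.045], [0, 0, -0.04, 0, 0.045], [0, 0, -0.04, 0, 0.045], [0, 0, -0.04, 0, 0.045], [0, 0, -0.04, 0, 0.045], [0, 0, -0.04, 0, 0.045], [0, 0, -0.04, 0, 0.045], [0, 0, -0.02, 0, 0.045]]]' | tail -5; python3 nudge.py '[[[-0.0065, -0.04, 0, 0, 0.045], [-0.0065, -0.04, 0, 0, 0.045], [-0.0065, -0.04, 0, 0, 0.045], [-0.0065, -0.04, 0, 0, 0.045], [-0.0065, -0.04, 0, 0, 0.045], [-0.0065, -0.04, 0, 0, 0.045], [-0.0065, -0.04, 0, 0, 0.045], [-0.0065, -0.04, 0, 0, 0.045], [-0.0065, -0.04, 0, 0, 0.045], [-0.0065, -0.04, 0, 0, 0.045], [-0.0065, -0.04, 0, 0, 0.045], [-0.0065, -0.04, 0, 0, 0.045]]]' |sed -n 2,3p;  python3 nudge.py '[[[-0.0065, -0.04, 0, 0, 0.045], [-0.0065, -0.04, 0, 0, 0.045], [-0.0065, -0.04, 0, 0, 0.045], [-0.0065, -0.04, 0, 0, 0.045], [0, 0, 0, 0, 0.045], [0, 0, 0, 0, 0.045], [0, 0, 0, 0, 0.045]]]'
python3 - <<'E'
from h import *
T=pose();np.save('T4.npy',T)
f=cams.grab_frame('wrist')[:,:,::-1];cv2.imwrite('pics/w4.png',f)
s=cams.grab_frame('scene')[:,:,::-1];cv2.imwrite('pics/s4.png',s)
cv2.imwrite('pics/w4c.png',np.hstack([cv2.resize(f[140:420,130:430],(450,420),interpolation=cv2.INTER_CUBIC),s[:,225:560]]))
E
```

```text
position: [0.4682, 0.4667, 0.31]
orientation: [0.002, 0.054, 0.999, 0.002]
ft_force: [0.4, 1.0, -1.3]
gripper_width: 0.0557
grasp_force: 30.0
position: [0.493, -0.0212, 0.3048]
orientation: [0.0, 0.054, 0.999, -0.0]
time_s: 9.1
position: [0.5018, -0.181, 0.3044]
orientation: [-0.0, 0.055, 0.999, 0.0]
ft_force: [0.3, 0.2, -1.7]
gripper_width: 0.0556
grasp_force: 30.0
```

View pics/w4c.png

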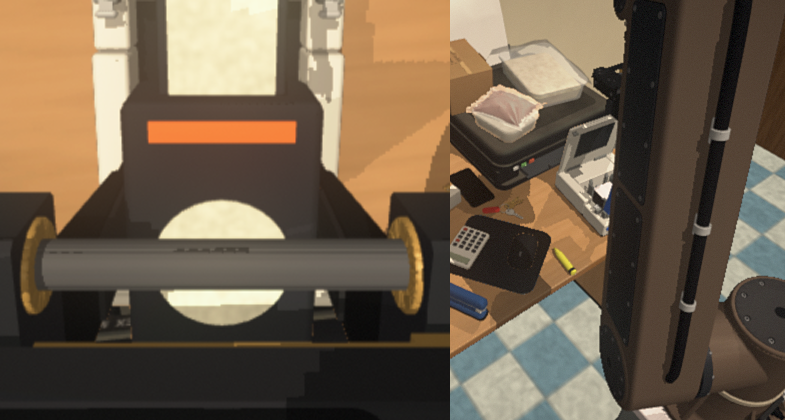

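The view shows the cassette held squarely, bar at crop (148..297,122..143), with the bay below it. I compute its offset in the hand.

```bash
python3 - <<'E'
from h import *
T3=np.load('T3.npy');T=np.load('T4.npy')
P3=lambda u,v,z:onz('wrist',149+(u+.5)/3-.5,105+(v+.5)/3-.5,z,T3)
yaw=-.105;ex=np.array([np.cos(yaw),np.sin(yaw),0])
f=(P3(328,238,.034)+P3(487,238,.034))/2;r=(P3(330,463,.034)+P3(486,463,.034))/2;bar=P3(408,271,.035);tip=P3(407,137,.026)
print('along x: front,rear,bar,tip',[round(float(ex@p),4) for p in(f,r,bar,tip)])
# in hand: tool frame, top at tool z=-(.034-.0253)
top=T[2,3]+.034-.0253
P4=lambda u,v,z:T[:3,:3].T@(onz('wrist',130+(u+.5)/1.5-.5,140+(v+.5)/1.5-.5,z,T)-T[:3,3])
for n,q in dict(barL=P4(148,132.5,top),barR=P4(297,132.5,top),front=P4(222,95,top),webL=P4(166,60,top-.008),webR=P4(278,60,top-.008)).items():print(n,q.round(4))
E
```

```text
along x: front,rear,bar,tip [0.3759, 0.4571, 0.3871, 0.3429]
barL [ 0.0291 -0.0192 -0.0087]
barR [ 0.0291  0.0214 -0.0087]
front [ 0.0395  0.001  -0.0087]
webL [ 0.0477 -0.0146 -0.0007]
webR [ 0.0477  0.0166 -0.0007]
```

```bash
python3 nudge.py '[[[-0.0007, -0.0025, 0.01, 0, 0.045], [0, 0, 0.04, 0, 0.045], [0, 0, 0.04, 0, 0.045], [0, 0, 0.04, 0, 0.045], [0, 0, 0.04, 0, 0.045], [0, 0, 0.03, 0, 0.045], [0, 0, 0.014, 0, 0.045], [0, 0, 0, 0, 0.045], [0, 0, 0, 0, 0.045]]]'; python3 nudge.py '[[[0, 0, 0.008, 0, 0.045], [0, 0, 0.008, 0, 0.045], [0, 0, 0, 0, 0.045], [0, 0, 0, 0, 0.045]]]'
```

```text
time_s: 9.95
position: [0.5024, -0.1831, 0.0902]
orientation: [-0.001, 0.054, 0.999, 0.0]
ft_force: [0.0, -0.5, -0.5]
gripper_width: 0.0558
grasp_force: 30.0
time_s: 10.28
position: [0.5025, -0.1838, 0.0748]
orientation: [0.0, 0.054, 0.999, -0.0]
ft_force: [-0.1, -0.2, -1.5]
gripper_width: 0.0561
grasp_force: 30.0
```

In the guides with no side force. Now I press it down.

```bash
python3 nudge.py '[[[0, 0, 0.008, 0, 0.045], [0, 0, 0.006, 0, 0.045], [0, 0, 0, 0, 0.045], [0, 0, 0, 0, 0.045]]]'|sed -n '1,2p;4p'; python3 nudge.py '[[[0, 0, 0.004, 0, 0.045], [0, 0, 0.004, 0, 0.045], [0, 0, 0.003, 0, 0.045], [0, 0, 0, 0, 0.045], [0, 0, 0, 0, 0.045]]]'; python3 nudge.py '[[[0, 0, 0.002, 0, 0.045], [0, 0, 0, 0, 0.045], [0, 0, 0, 0, 0.045]]]'
```

```text
time_s: 10.62
position: [0.5023, -0.1838, 0.0603]
ft_force: [0.6, 0.5, -1.8]
time_s: 11.03
position: [0.5026, -0.1838, 0.0498]
orientation: [0.0, 0.054, 0.999, -0.0]
ft_force: [-2.1, 0.7, 4.0]
gripper_width: 0.0559
grasp_force: 30.0
time_s: 11.28
position: [0.5027, -0.1839, 0.0493]
orientation: [0.001, 0.054, 0.999, -0.0]
ft_force: [-5.4, 2.6, 26.1]
gripper_width: 0.0556
grasp_force: 30.0
```

```bash
python3 nudge.py '[[[0, 0, -0.001, 0, 0.045], [0, 0, 0, 0, 0.075], [0, 0, 0, 0, 0.075], [0, 0, 0, 0, 0.075], [0, 0, 0, 0, 0.075], [0, 0, -0.03, 0, 0.075], [0, 0, -0.04, 0, 0.075], [0, 0, -0.04, 0, 0.075], [0, 0, -0.04, 0, 0.075], [0, 0, -0.04, 0, 0.075], [0, 0, -0.04, 0, 0.075], [0, 0, -0.03, 0, 0.0]]]'|tail -5;python3 nudge.py '[[[0.02, 0, -0.03, 0, 0], [0, 0, 0, 0, 0], [0, 0, 0, 0, 0]]]'
python3 - <<'E'
from h import *
T=pose();np.save('T5.npy',T)
f=cams.grab_frame('wrist')[:,:,::-1];cv2.imwrite('pics/w5.png',f)
cv2.imwrite('pics/w5c.png',cv2.resize(f[80:280,145:411],None,fx=3,fy=3,interpolation=cv2.INTER_CUBIC))
E
```

```text
position: [0.5025, -0.1838, 0.312]
orientation: [0.001, 0.054, 0.999, -0.001]
ft_force: [0.7, -0.7, -0.1]
gripper_width: 0.0722
grasp_force: 0.0
time_s: 12.53
position: [0.4824, -0.1816, 0.3398]
orientation: [0.001, 0.054, 0.999, -0.001]
ft_force: [0.0, -1.2, -0.6]
gripper_width: 0.0538
grasp_force: 0.0
```

View pics/w5c.png

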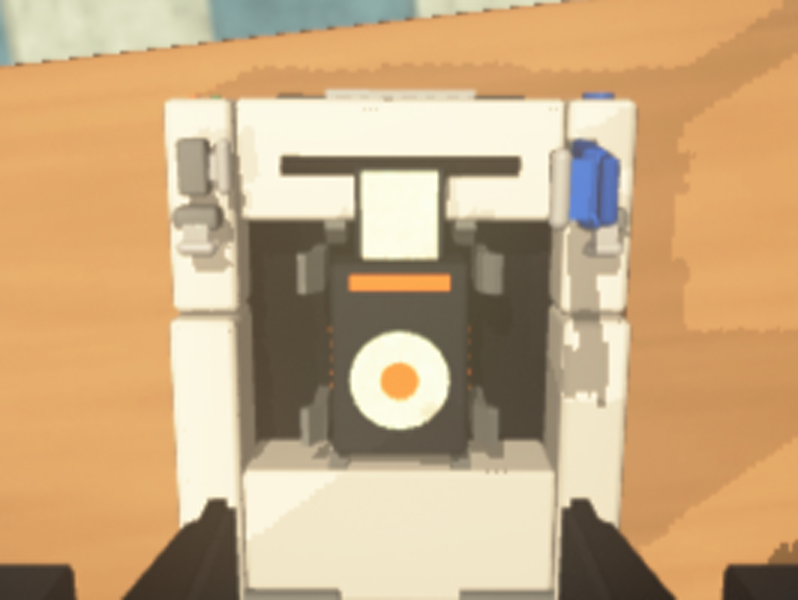

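The view shows the cassette seated centrally between the guides, with its tongue over the sill at (400,165) and the gate standing at (595,185). Next I bring the closed fingers to the gate's outer side.

```bash
python3 nudge.py '[[[0.018, 0.0353, 0, 0, 0], [0.018, 0.0353, 0, 0, 0], [0.018, 0.0353, 0, 0, 0], [0, 0, 0.03, 0, 0], [0, 0, 0.04, 0, 0], [0, 0, 0.04, 0, 0], [0, 0, 0.033, 0, 0], [0, 0, 0, 0, 0], [0, 0, 0, 0, 0]]]'
cat > pp.py <<'E'
from h import *
T=pose();ox,oy,a=np.load('printer.npy');oy-=.001
d=T[:2,3]-[ox,oy];c,s=np.cos(a),np.sin(a)
print('printer mm',1e3*(c*d[0]+s*d[1]),1e3*(-s*d[0]+c*d[1]),'tip z',1e3*T[2,3]-19,probe_bus.sense()['ft_force'].round(1) if 1 else '')
E
python3 pp.py
```

```text
time_s: 13.33
position: [0.4399, -0.0703, 0.1943]
orientation: [-0.003, 0.054, 0.999, 0.001]
ft_force: [0.8, 0.1, 0.2]
gripper_width: 0.0002
grasp_force: 0.0
printer mm -85.01848916930732 105.04107373364349 tip z 175.2512286740048 [0.8 0.1 0.2]
```

```bash
python3 nudge.py '[[[0, -0.028, -0.001, 0, 0], [0, -0.018, 0.001, 0, 0], [0, -0.018, 0.003, 0, 0], [0, -0.017, 0.007, 0, 0], [0, -0.016, 0.0105, 0, 0], [0, -0.014, 0.013, 0, 0], [0, -0.012, 0.0135, 0, 0], [0, -0.009, 0.016, 0, 0], [0, -0.008, 0.0165, 0, 0], [0, -0.004, 0.012, 0, 0], [0, -0.002, 0.008, 0, 0], [0, 0, 0, 0, 0]]]'; python3 pp.py
```

```text
time_s: 14.33
position: [0.4249, -0.2162, 0.0962]
orientation: [-0.0, 0.054, 0.999, -0.0]
ft_force: [-0.6, 0.1, -0.1]
gripper_width: 0.0003
grasp_force: 0.0
printer mm -83.06932327826364 -41.65504960243707 tip z 77.1744514689113 [-0.6  0.1 -0.1]
```

```bash
python3 nudge.py '[[[0, 0, 0.004, 0, 0], [0, 0, 0.004, 0, 0], [0, 0, 0, 0, 0], [0, 0, 0, 0, 0]]]'|sed -n '2p;4p'; python3 nudge.py '[[[0, 0, 0.003, 0, 0], [0, 0, 0.003, 0, 0], [0, 0, 0, 0, 0], [0, 0, 0, 0, 0]]]'|sed -n '2p;4p';python3 nudge.py '[[[0, 0, 0.003, 0, 0], [0, 0, 0.001, 0, 0], [0, 0, 0, 0, 0], [0, 0, 0, 0, 0]]]'|sed -n '2p;4p'
```

```text
position: [0.4251, -0.2158, 0.0887]
ft_force: [1.0, -1.3, 2.7]
position: [0.4244, -0.2154, 0.0822]
ft_force: [1.4, 0.1, 0.4]
position: [0.4248, -0.2156, 0.079]
ft_force: [-2.1, 1.6, 16.8]
```

```bash
python3 nudge.py '[[[0, 0, 0.001, 0, 0], [0, 0, 0, 0, 0], [0, 0, 0, 0, 0]]]'|sed -n '2p;4p'; python3 nudge.py '[[[0, 0, -0.02, 0, 0], [0, 0, -0.04, 0, 0], [0, 0, -0.04, 0, 0], [0, 0, -0.04, 0, 0], [0, 0, -0.04, 0, 0], [0, 0, -0.04, 0, 0], [0, 0, -0.03, 0, 0], [0, 0, 0, 0, 0]]]'|sed -n '1,2p;4p';python3 - <<'E'
from h import *
T=pose();np.save('T6.npy',T)
f=cams.grab_frame('wrist')[:,:,::-1];cv2.imwrite('pics/w6.png',f)
E
```

```text
position: [0.4249, -0.2157, 0.0785]
ft_force: [-2.5, 3.6, 24.2]
time_s: 16.25
position: [0.4257, -0.2163, 0.3327]
ft_force: [-0.6, 0.5, 0.2]
```

View pics/w6.png

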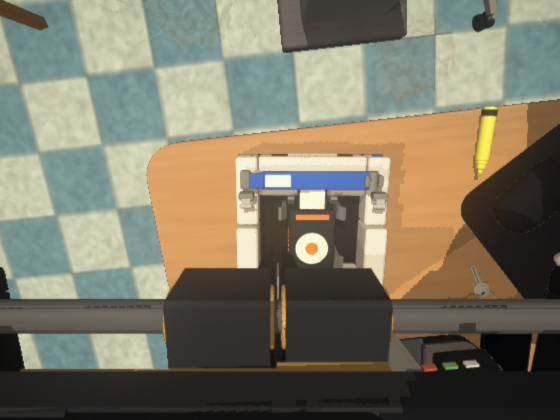

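The gate lies shut across the exit at (310,180), over the tongue. Before going behind the cover, I check the clearance to the black appliance.

```bash
python3 pp.py; python3 - <<'E'
from h import *
T=np.load('T1.npy');ox,oy,a=np.load('printer.npy');oy-=.001
def pr(p):
    d=p[:2]-[ox,oy];c,s=np.cos(a),np.sin(a);return (1e3*np.array([c*d[0]+s*d[1],-s*d[0]+c*d[1]])).round()
# appliance near edge seen in wrist 1, several heights
for uv in[(290,75),(420,130),(500,155),(420,0)]:print(uv,[pr(onz('wrist',*uv,z,T)) for z in(.0,.1,.15)])
# same in scene: appliance top-right rim/bottom front corner, packages
for uv in[(277,183),(385,103),(360,80),(312,100),(285,40)]:print(uv,[pr(onz('scene',*uv,z)) for z in(.0,.1,.2)])
# cover tip corners (wrist1 crop (215,105),(770,465)) ; expected y=+-92
P=lambda u,v,z:pr(onz('wrist',190+u/3,100+v/3,z,T))
for z in(.21,.22,.225):print(z,P(215,105,z),P(770,465,z))
E
```

```text
printer mm -82.9507403340658 -41.28167704413123 tip z 310.64375956657074 [ 0.4  0.1 -1.2]
(290, 75) [array([146., 103.]), array([134., 100.]), array([129.,  98.])]
(420, 130) [array([184., -82.]), array([165., -49.]), array([156., -32.])]
(500, 155) [array([ 217., -195.]), array([ 192., -140.]), array([ 179., -112.])]
(420, 0) [array([306.,  17.]), array([263.,  30.]), array([242.,  37.])]
(277, 183) [array([189., 219.]), array([ 95., 269.]), array([  1., 318.])]
(385, 103) [array([ 364., -302.]), array([ 250., -193.]), array([136., -84.])]
(360, 80) [array([ 530., -315.]), array([ 397., -205.]), array([264., -94.])]
(312, 100) [array([503., -90.]), array([373.,  -5.]), array([243.,  79.])]
(285, 40) [array([ 942., -226.]), array([ 762., -126.]), array([582., -26.])]
0.21 [73. 90.] [ 75. -98.]
0.22 [73. 90.] [ 75. -91.]
0.225 [74. 90.] [ 76. -88.]
```

```bash
python3 nudge.py '[[[-0.0347, 0.0069, 0, 0, 0], [-0.0347, 0.0069, 0, 0, 0], [-0.0347, 0.0069, 0, 0, 0], [-0.0347, 0.0069, 0, 0, 0], [-0.0347, 0.0069, 0, 0, 0], [-0.0347, 0.0069, 0, 0, 0], [0, 0, 0.035, 0, 0], [0, 0, 0.035, 0, 0], [0, 0, 0.032, 0, 0], [0, 0, 0, 0, 0], [0, 0, 0, 0, 0]]]'|sed -n '1,4p'; python3 pp.py
```

```text
time_s: 17.22
position: [0.6354, -0.1968, 0.2232]
orientation: [-0.002, 0.054, 0.999, 0.001]
ft_force: [-0.3, -0.5, 1.5]
printer mm 123.79764669225074 1.962601220995036 tip z 204.20246114085316 [-0.3 -0.5  1.5]
```

```bash
python3 nudge.py '[[[0.032, 0, -0.003, 0, 0], [0.0155, 0, 0.003, 0, 0], [0.0155, 0, 0.004, 0, 0], [0.0195, 0, 0.009, 0, 0], [0.019, 0, 0.011, 0, 0], [0.0165, 0, 0.014, 0, 0], [0.0145, 0, 0.016, 0, 0], [0.0115, 0, 0.0185, 0, 0], [0.009, 0, 0.02, 0, 0], [0.005, 0, 0.016, 0, 0], [0.002, 0, 0.01, 0, 0], [0, 0, 0, 0, 0]]]'|sed -n '1,4p'; python3 pp.py
```

```text
time_s: 18.22
position: [0.477, -0.18, 0.1069]
orientation: [0.0, 0.054, 0.999, -0.0]
ft_force: [1.3, -0.8, -0.9]
printer mm -35.49526413164018 0.3437015907816034 tip z 87.86706768168614 [ 1.3 -0.8 -0.9]
```

```bash
python3 nudge.py '[[[0.006, 0, 0.004, 0, 0], [0.003, 0, 0.004, 0, 0], [0, 0, 0, 0, 0], [0, 0, 0, 0, 0]]]'|sed -n '2p;4p'; python3 nudge.py '[[[0, 0, 0.003, 0, 0], [0, 0, 0.003, 0, 0], [0, 0, 0, 0, 0], [0, 0, 0, 0, 0]]]'|sed -n '2p;4p';python3 nudge.py '[[[0, 0, 0.003, 0, 0], [0, 0, 0.002, 0, 0], [0, 0, 0, 0, 0], [0, 0, 0, 0, 0]]]'|sed -n '2p;4p'; python3 pp.py
```

```text
position: [0.4688, -0.1792, 0.0996]
ft_force: [1.5, -1.8, 4.8]
position: [0.4678, -0.1786, 0.0926]
ft_force: [0.2, 0.3, 0.0]
position: [0.4682, -0.1788, 0.0892]
ft_force: [-6.5, 2.3, 26.3]
printer mm -44.42356390179248 0.5449010815673002 tip z 70.24701337377077 [-6.5  2.3 26.3]
```

```bash
python3 nudge.py '[[[0, 0, -0.02, 0, 0], [0, 0, -0.04, 0, 0], [0, 0, -0.04, 0, 0], [0, 0, -0.04, 0, 0], [0, 0, -0.04, 0, 0], [0, 0, -0.04, 0, 0], [0, 0, -0.03, 0, 0], [0, 0, 0, 0, 0]]]'|sed -n '1,2p;4p';python3 - <<'E'
from h import *
T=pose();ox,oy,a=np.load('printer.npy');oy-=.001;c,s=np.cos(a),np.sin(a)
def pr(p):
    d=p[:2]-[ox,oy];return (1e3*np.array([c*d[0]+s*d[1],-s*d[0]+c*d[1]])).round(1)
def w(X,Y,Z):return np.array([ox+(c*X-s*Y)/1e3,oy+(s*X+c*Y)/1e3,Z/1e3])
f=cams.grab_frame('wrist');h=cv2.cvtColor(f,cv2.COLOR_RGB2HSV);g=cv2.cvtColor(f,cv2.COLOR_RGB2GRAY)
m=cv2.inRange(h,(105,120,60),(125,255,255))
n,_,st,ce=cv2.connectedComponentsWithStats(m)
for i in range(1,n):
    if st[i,4]>150:
        x,y,W,H=st[i,:4];print('blue',st[i],pr(onz('wrist',x,ce[i][1],.06,T)),pr(onz('wrist',x+W,ce[i][1],.06,T)))
u,v=proj('wrist',w(-51,0,70),T);print('pad expected px',u,v)
col=g[:,int(u)];print('gray down column',v,[int(x) for x in col[int(v)-25:int(v)+25]])
d=(g<90).astype('u1');n,_,st,ce=cv2.connectedComponentsWithStats(d)
for i in range(1,n):
    if st[i,4]>60 and st[i,4]<9000 and abs(ce[i][0]-u)<60 and abs(ce[i][1]-v)<120:print('dark',st[i],pr(onz('wrist',*ce[i],.07,T)))
E
```

```text
time_s: 19.88
position: [0.4692, -0.1792, 0.3434]
ft_force: [0.1, -0.6, -0.1]
blue [ 214  137  120   17 1492] [-84.1 -74.7] [-85.2  66.1]
pad expected px 277.3676277563425 174.82219349382035
gray down column 174.82219349382035 [127, 127, 127, 126, 123, 116, 136, 183, 191, 216, 246, 248, 247, 241, 239, 239, 234, 217, 219, 234, 240, 232, 157, 90, 80, 79, 79, 79, 78, 88, 155, 239, 242, 242, 242, 242, 242, 242, 242, 242, 242, 236, 192, 98, 77, 76, 75, 75, 74, 75]
dark [303 163  25   3  61] [-64.2  43.8]
dark [258 172  40   7 261] [-50.6   0.8]
```

The gate bar lies at x = -84 to -85 mm across its full span, and the cover pad measures (-50.6, 0.8) against the expected (-51, 0), so both are shut and holding.

```bash
python3 -c "
from workcell import bot, cams, probe_bus
print(bot.close_job())"
```

```text
the job is handed in; nothing more can be done
None
```

I handed the job in at about 20 s: the cassette is pressed home in the cradle, then the gate and the cover were each pressed shut and were still shut once the arm had lifted clear. No force reading passed about 26 N, and I didn't photograph the other desk items again at the end.

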